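# Close the specimen jar with its pinned screw cap

## Task

Close the specimen jar that stands in the black bench holder: take the grey cap with the grip bar, set it on the jar's neck, turn it backwards under a light push until its thread start clicks down, then turn it forwards until it is fully home on the rim. Be gentle with the thread, let go of the cap, and leave the other things on the bench where they are.

Things in the scene. Friction and masses are not known exactly. Their poses are not given: they have to be found in the camera images.
- cap: Loose grey plastic screw cap, 61 mm in diameter, about 90 g, standing on its open rim with its grip bar up. Origin: centre of its open lower edge, z up. Grip bar along its x: 44 mm long, 14 mm wide (y), 24 mm high, from 27.9 to 51.9 mm above the origin. Skirt bore 55 mm, 23.9 mm deep.
- cap_grip (a point): Middle of the cap's grip bar, 39.9 mm above the cap's lower edge; same axes as the cap.
- cap_pins (a point): On the cap's axis, 3.5 mm above its lower edge, level with the centres of four 5 mm steel pins that stand inwards from the skirt along the cap's +-x and +-y axes, with 45 mm between opposite pins. Same axes as the cap. Pins may catch on a gap's edge: a turning moment over 0.3 Nm means a stop or a catch; ease off and press again.
- jar: Amber glass jar, 76 mm in diameter, in a black 104 mm square holder bolted to the bench: fixed and rigid, so only a force stop keeps a push low. Origin: underside of the holder, on the bench, z up. White neck 42 mm in diameter, mouth closed by a flat plug. A push of 3 to 10 N on the cap is right; over 50 N between cap and jar, down or against a stop, damages it.
- jar_rim (a point): Centre of the jar's flat top rim, 85 mm above the bench, on the neck's axis. The neck is bevelled over its top 5 mm, to 32 mm at the rim. With the cap fully home its lower edge is 23.9 mm below this point. The cap has 1.5 mm of radial play on the neck.
- jar_thread (a point): On the neck's axis at the flat top of its coarse right-hand thread (52 mm diameter, four equal starts), 75 mm above the bench. Where the starts point is NOT told by the axes: feel for it. Set down at random, the cap mostly rests with its lower edge 1 mm below this point (by chance up to 5 mm higher, on stops). Turning forwards (clockwise from above) then only jams on upright stops.
- jar_click (a point): On the neck's axis at the cap's lower edge when its pins are in the thread starts, 65.1 mm above the bench. Backing (anticlockwise) by 0 to 75 degrees lets the cap drop 9 mm to here: the click; a stop blocks more backing. Turning forwards from here lowers it 4 mm more, onto the rim, in 45 to 60 degrees; a firm end stop comes 15 degrees later.
- flat_lid: Bystander: a small plain grey lid of another jar, 48 mm in diameter, 13 mm tall, no bar. Origin: centre of its underside.
- dropper: Bystander: small red dropper bottle with an orange cap, 34 mm in diameter, 75 mm tall. Origin: centre of its underside.
- dish: Bystander: shallow glass dish 80 mm in diameter, 16 mm tall. Origin: centre of its underside.
- tweezers: Bystander: steel tweezers, 115 mm long, 6 mm tall, lying along their x axis. Origin: underside, near the middle.
- brush: Bystander: small brush, 160 mm long, lying along its x axis. Origin: underside.
- vial: Bystander: small amber vial with a black cap, 30 mm in diameter, 60 mm tall. Origin: centre of its underside.
- block: Bystander: wooden mounting block 50 x 35 x 30 mm. Origin: centre of its underside.
Not all that is in view belongs to the job. Several things have the shape of the cap; the one meant has the colours described above.

How it is judged (in metres and radians):
On the way, in this order (a step that is already met when the one before it is completed fails the run):
1. the cap has been lifted clear of the bench (height (world z) of cap above 0.04 m), for 0.1 s.
2. the cap has dropped into its thread start on the neck (lower edge 17.9 to 22.4 mm below the rim, within 4 mm of its axis) (z of cap in the frame of jar_rim between -0.0224 and -0.0179 m and horizontal distance between cap and jar_rim below 0.004 m), for 0.05 s.
At the end, for the whole second after the job is handed in: The cap is screwed home on the jar: lower edge at least 22.8 mm below the rim (within about 1 mm of fully home), within 3 mm of the neck's axis, level within 0.05 rad, at rest and released (z of cap in the frame of jar_rim below -0.0228 m and horizontal distance between cap and jar_rim below 0.003 m and angle between cap's own z axis and vertical below 0.05 rad and linear speed of cap below 0.01 m/s and contact force between the fingers and cap below 0.1 N); the robot touches nothing.
It fails at once if cap and jar forced together with more than 50 N (contact force between cap and jar above 50 N).
It fails at once if a bystander moved by more than 30 mm (distance of any of flat_lid, dropper, dish, tweezers, brush, vial, block from where it was at the start of the episode above 0.03 m).
It also fails if it takes over 61 s, if anything falls off the work surface, if the arm or the gripper's body presses on something with over 40 N, if the wrist force passes 120 N, or if a joint passes its speed limit or range.

## Robot

A 6-joint arm with a two-finger parallel gripper is mounted at the origin on the work surface. World frame = base frame: x ahead of the robot, y to its left, z up, the work surface at z = 0. Lengths are in m, angles in degrees, forces in N, time in s.
With the tool pointing down it reaches from about 0.4 to 0.825 m from the base axis. Payload 7 kg.
Tool frame: the origin (TCP) lies at the very end of the fingers, on their centre line; the grasp point (between the pads) lies 19 mm behind it; z points along the fingers, y is the direction in which the jaws open and shut (so a half turn about z gives the same grasp; the last joint's range is limited). The gripper opens to 88 mm and grips with 3 to 60 N. Pads are 19 mm wide; open, the fingers measure 130 mm over their backs; the gripper's body (78 mm by 193 mm) begins 47 mm behind the grasp point.
Start: joints at [-50.758, 20.546, 0.682, 0, -70.136, -16.507], TCP at [0.261, -0.623, 0.227] pointing down, gripper open.
Joint ranges: [-176.03, 176.03], [-82.01, 121.73], [-58.28, 71.71], [-173.87, 95.51], [-174.79, -0.11], [-173.66, 173.66]. Speed limits (degrees/s): [136.94, 136.94, 172.46, 180, 180, 180].

## Interface

Orientations are given as [roll, pitch, yaw] about the fixed x, y, z axes, in that order (R = Rz(yaw) Ry(pitch) Rx(roll)).
In Python, from plant import telemetry, snapshot, calibration, workorder gives the robot as it stands. The module is installed in compiled form; this text tells all that it offers.
- The arm moves only by the tool step_arm, never from a script. Its argument "plan" is text: rows parted by semicolons, each of 7 numbers parted by spaces: the finger opening in cm, from 0 to 8.76, then the shift along the tool's x, y, z in cm, then the turn, a rotation vector about the tool's x, y, z in degrees. A call has 1 to 12 rows; each row shifts and turns the commanded pose from where the row before left it, along the tool's axes as they then stand; what a row does not reach is not made up. A row lasts 1/12 s, in which the tool goes at most 41.7 mm and 7.16 degrees, less where a joint would pass 70% of its speed; a pose out of reach is approached as far as the arm can. A call with a gripper value outside its range is refused whole. The fingers move at their own pace and stop on an object; the grip force is fixed at half the most. Time passes only in rows, so rows that do not move let the fingers close. It gives the time, the measured TCP pose, the force and the opening at its end, in the units of the state.
- telemetry.get_obs(): the state, without advancing time (a new reading comes with each control period).
- snapshot(name): name is "scene" or "side" or "wrist"; returns the picture (480x640x3 uint8, blue, green, red); there is no depth.
- calibration(name): a dict with "K" (3x3 intrinsics, pixels), "camera_from_world" (4x4, takes a point from world to camera coordinates). Camera axes: x right, y up, looking along -z (the intrinsics and any distortion apply to the point x, -y, -z); pixel columns grow to the right and rows downward; lengths in m; the calibration is good to about 2 mm. A picture is of the moment at which its call begins: read the wrist's pose just before it. calibration takes no time and is no camera call; for the wrist camera it gives the pose at the moment of the call.
- workorder.close_job(): hands the job in, once; it reports no verdict.
The state is a dict: "clock": time; "joint_pos": joint angles; "qvel": joint speeds; "tau": joint torques, N m; "tool_pos": TCP position; "orientation": TCP orientation; "force": force on the tool from outside, world axes, zero at the start; "moment": the same for the moment, N m; "opening": finger opening in m.
Only numpy, scipy, OpenCV 4.12 (cv2) and the standard library are available. Lean on these libraries where they do the work, as an engineer would, in place of code of your own. Each camera call takes 0.05 s, during which the arm holds its last target.

## Working session

There is one attempt and no reset: what is moved stays moved. The work goes in short steps, Python scripts to look and compute and a tool call to move; the robot and the scene stay as the last step left them, time stands still between calls to the robot, and variables do not carry over. Pictures are saved under pics/ and viewed, and the job is handed in when it is done.

Besides the shell and the picture viewer there is one more tool, called after ">>>" by a JSON object that holds its "name" and its "arguments", one argument or row to a line. step_arm: Moves the arm, as the interface text tells. Its arguments: {"type":"object","properties":{"plan":{"type":"string"}},"required":["plan"]}

```bash
mkdir -p pics; cat > h.py <<'E'
import numpy as np,cv2
from plant import telemetry,snapshot,calibration,workorder
def ray(name,u,v,z,C=None):
    C=C or calibration(name);K=np.array(C["K"]);T=np.array(C["camera_from_world"])
    d=C.get("dist",None)
    p=cv2.undistortPoints(np.array([[[u,v]]],float),K,np.array(d,float) if d is not None else None)[0,0]
    dc=np.array([p[0],-p[1],-1.]);R=T[:3,:3];o=-R.T@T[:3,3];d=R.T@dc
    return o+d*(z-o[2])/d[2]
E
python3 - <<'E'
from h import *
print(telemetry.get_obs())
for n in ["scene","side","wrist"]:
    C=calibration(n);print(n,C); cv2.imwrite(f"pics/{n}0.png",snapshot(n))
E
```

```text
{'clock': 0.0, 'joint_pos': array([-5.07604532e+01,  2.05927532e+01,  6.35443814e-01, -2.11650025e-02,
       -7.01370188e+01, -1.65090438e+01]), 'qvel': array([-0.06194284, -0.08697838,  0.01732376, -0.03642945,  0.12431349,
       -0.01535642]), 'tau': array([-8.38932792e-04, -5.82712269e+01,  2.93046820e+01,  6.99698254e+00,
        6.74390380e-03, -1.74622232e-04]), 'tool_pos': array([ 0.26063637, -0.62212455,  0.22561722]), 'orientation': array([ 1.79903906e+02, -7.73143364e-03, -1.57276698e+02]), 'force': array([-0.04500324, -0.68509803, -0.53898991]), 'moment': array([ 0.0068594 ,  0.00651335, -0.00642181]), 'opening': 0.08741166948653747}
scene {'K': array([[439.68473931,   0.        , 309.65593052],
       [  0.        , 439.68473931, 239.64117401],
       [  0.        ,   0.        ,   1.        ]]), 'camera_from_world': array([[ 0.58459222,  0.81117411,  0.01576386, -0.31087469],
       [-0.50573042,  0.34913613,  0.78888573,  0.20500413],
       [ 0.63441995, -0.46914873,  0.61433769, -1.1717445 ],
       [ 0.        ,  0.        ,  0.        ,  1.        ]])}
side {'K': 
[... 155 characters left out ...]
'camera_from_world': array([[-0.70721494, -0.70691667, -0.01076364,  0.39187758],
       [ 0.48199524, -0.49322482,  0.72416149, -0.30903738],
       [-0.51723072,  0.5069498 ,  0.68954643, -1.01187338],
       [ 0.        ,  0.        ,  0.        ,  1.        ]])}
wrist {'K': array([[415.89479642,   0.        , 327.04380675],
       [  0.        , 415.89479642, 237.02564189],
       [  0.        ,   0.        ,   1.        ]]), 'camera_from_world': array([[-0.38675563,  0.92218131,  0.00131246,  0.67354294],
       [-0.88759626, -0.37186406, -0.27182713,  0.03378745],
       [-0.25018584, -0.10629561,  0.9623452 , -0.39005131],
       [ 0.        ,  0.        ,  0.        ,  1.        ]])}
```

View pics/scene0.png

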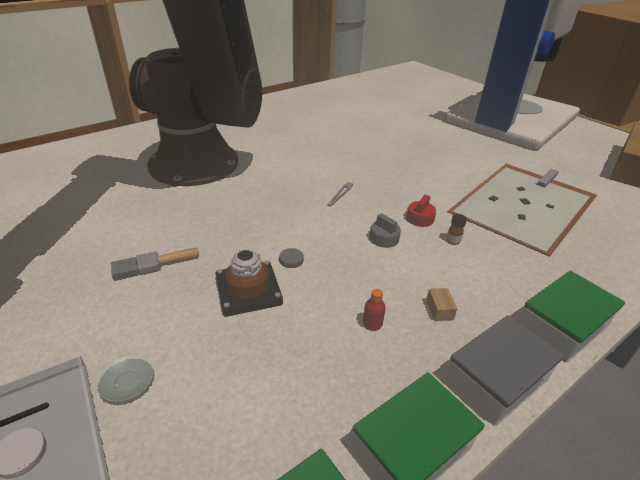

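View pics/side0.png

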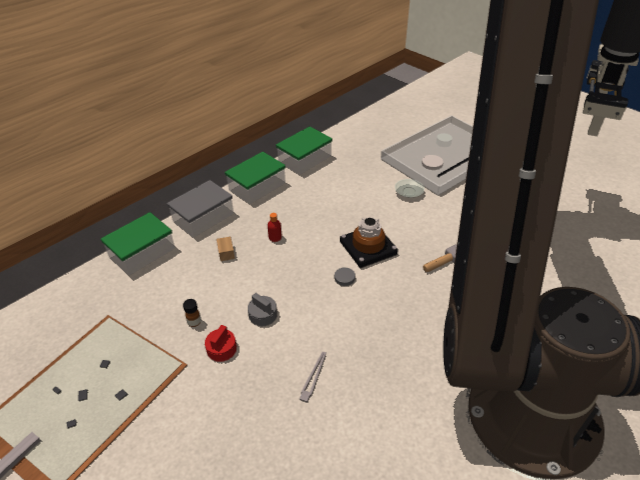

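View pics/wrist0.png

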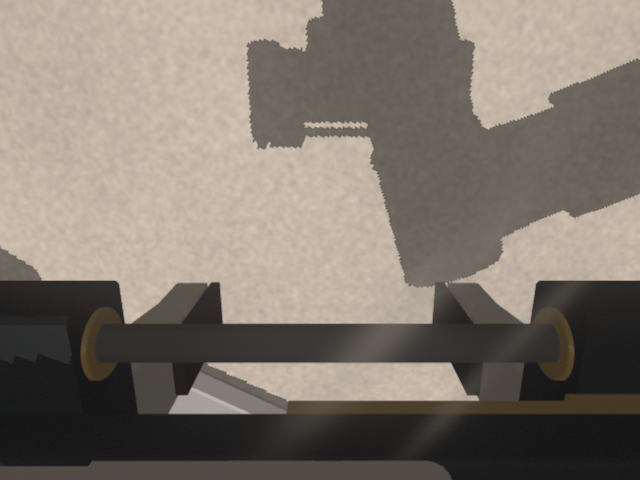

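The scene and side views show these candidates for the cap:
- Dark grey cap with bar: scene (385,232), side (262,310).
- Red cap with bar: scene (421,212), side (220,345).
- Flat grey lid with no bar: scene (291,258).

The grey one with the bar fits the description. The jar is at scene (248,270) and side (369,240). I'll confirm the cap in an enlarged crop.

```bash
python3 - <<'E'
import cv2,numpy as np
a=cv2.imread("pics/scene0.png");b=cv2.imread("pics/side0.png")
r=lambda im,x,y,w=50,h=37:cv2.resize(im[y-h:y+h,x-w:x+w],(400,296),interpolation=cv2.INTER_CUBIC)
cv2.imwrite("pics/crop.png",np.vstack([np.hstack([r(a,395,225),r(b,250,320)]),np.hstack([r(a,248,275),r(b,369,240)])]))
E
```

```text
(no output)
```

View pics/crop.png

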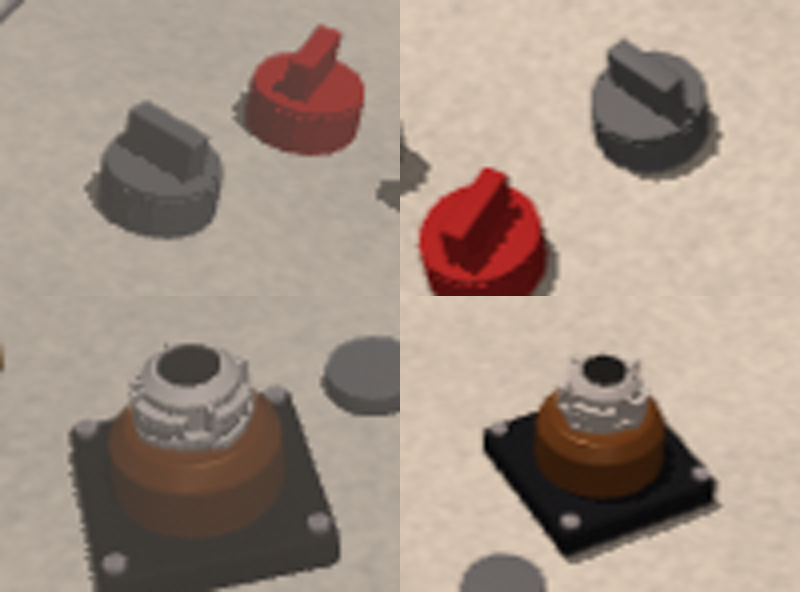

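Crop confirmed: the grey cap with the bar is left of the red decoy in the scene view, and the jar's dark plug is clear in both views. Next I'll compute rough positions.

```bash
python3 - <<'E'
from h import *
f=lambda n,c,o,z:ray(n,o[0]+c[0]/4,o[1]+c[1]/4,z)[:2].round(4)
S=(345,188);D=(200,283)
print("bar scene",[f("scene",c,S,.0519) for c in [(170,127),(140,108),(200,146)]])
print("bar side",[f("side",c,D,.0519) for c in [(247,68),(217,46),(277,88)]])
print("rim",f("scene",(188,68),(198,238),.085),f("side",(203,72),(319,203),.085))
for n,pts in dict(scene=[(421,215),(291,258),(373,325),(342,192),(456,240),(441,315)]).items():
  print([ray(n,*p,0)[:2].round(3) for p in pts])
C=calibration("wrist");T=C["camera_from_world"];print(-T[:3,:3].T@T[:3,3])
E
```

```text
bar scene [array([0.5372, 0.1888]), array([0.5162, 0.1878]), array([0.5577, 0.1897])]
bar side [array([0.5258, 0.1924]), array([0.5484, 0.1935]), array([0.5045, 0.1905])]
rim [ 0.5074 -0.1186] [ 0.506  -0.1206]
[array([0.517, 0.321]), array([ 0.474, -0.004]), array([0.696, 0.012]), array([0.339, 0.235]), array([0.623, 0.313]), array([0.747, 0.123])]
[ 0.19291269 -0.65005985  0.38378608]
```

>>> {"name": "step_arm", "arguments": {
  "plan": "8.7 0 0 0 0 0 5.7;8.7 0 0 0 0 0 5.7;8.7 0 0 0 0 0 5.7;8.7 0 0 0 0 0 5.6;8.7 -1.76 3.59 0 0 0 0;8.7 -1.76 3.59 0 0 0 0;8.7 -1.76 3.59 0 0 0 0;8.7 -1.76 3.59 0 0 0 0;8.7 -1.76 3.59 0 0 0 0;8.7 -1.76 3.59 0 0 0 0;8.7 -1.76 3.59 0 0 0 0;8.7 -1.76 3.59 0 0 0 0"
}}

```text
clock: 1.15
tool_pos: [0.4017, -0.3334, 0.2265]
orientation: [180.0, 0.0, -180.0]
force: [0.6, 0.0, -0.2]
opening: 0.0868
```

>>> {"name": "step_arm", "arguments": {
  "plan": "8.7 -1.76 3.59 0 0 0 0;8.7 -1.76 3.59 0 0 0 0;8.7 -1.76 3.59 0 0 0 0;8.7 -1.76 3.59 0 0 0 0;8.7 -1.76 3.59 0 0 0 0;8.7 -1.76 3.59 0 0 0 0;8.7 0 0 0 0 0 0;8.7 0 0 0 0 0 0"
}}

```text
clock: 1.82
tool_pos: [0.5075, -0.1178, 0.2262]
orientation: [180.0, -0.0, -179.8]
force: [-0.2, -0.7, 0.2]
opening: 0.0868
```

```bash
python3 - <<'E'
from h import *
o=telemetry.get_obs();C=calibration("wrist");np.save("Cj.npy",C["camera_from_world"])
cv2.imwrite("pics/wj.png",snapshot("wrist"));print(o["tool_pos"],o["orientation"],o["clock"])
E
```

```text
[ 0.50750517 -0.11783027  0.22621909] [ 1.79997036e+02 -3.72990960e-02 -1.79755700e+02] 1.8167
```

View pics/wj.png

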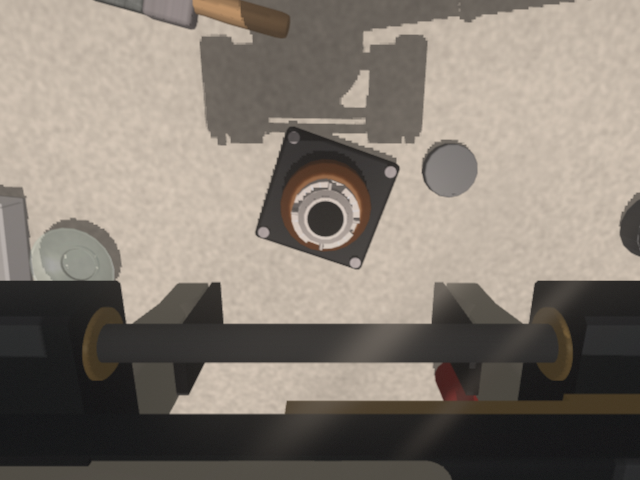

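The wrist view shows the jar from above. The dark plug is centred near (325,218), with the white bevelled neck around it. I'll fit the plug.

```bash
python3 - <<'E'
from h import *
im=cv2.imread("pics/wj.png");K=calibration("wrist")["K"];C=dict(K=K,camera_from_world=np.load("Cj.npy"))
c=im[180:255,285:365];g=c.max(2);print(g[38,::3])
m=(g<90).astype(np.uint8)
cs,_=cv2.findContours(m,0,2)
for k in cs:
    if 300<cv2.contourArea(k)<3000:
        e=cv2.fitEllipse(k);u,v=e[0][0]+285,e[0][1]+180;print(e,u,v,ray("wrist",u,v,.085,C))
cv2.imwrite("pics/j4.png",cv2.resize(c,None,fx=7,fy=7,interpolation=cv2.INTER_CUBIC))
E
```

```text
[ 95  97 166 213 205 158 164 196  55  54  54  53  54  54  55  55  55  55
  54  60 213 158 160 102 101 127  98]
((37.643489837646484, 53.62921905517578), (37.04768753051758, 80.42545318603516), 90.90274810791016) 322.6434898376465 233.62921905517578 [ 0.51581796 -0.12042791  0.085     ]
((39.988746643066406, 38.41203689575195), (33.56268310546875, 34.25850296020508), 79.67131805419922) 324.9887466430664 218.41203689575195 [ 0.50416505 -0.11871792  0.085     ]
```

View pics/j4.png

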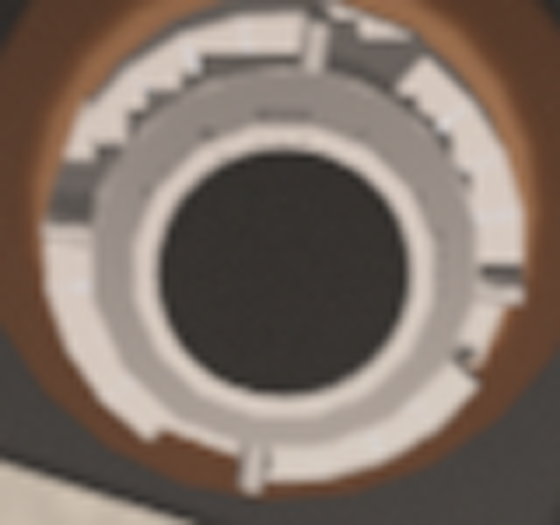

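>>> {"name": "step_arm", "arguments": {
  "plan": "8.7 -0.2 3.4 0 0 0 0;8.7 -0.2 3.4 0 0 0 0;8.7 -0.2 3.4 0 0 0 0;8.7 -0.2 3.4 0 0 0 0;8.7 -0.2 3.4 0 0 0 0;8.7 -0.2 3.4 0 0 0 0;8.7 -0.2 3.4 0 0 0 0;8.7 -0.2 3.4 0 0 0 0;8.7 -0.7 3.4 0 0 0 0;8.7 0 0 0 0 0 0;8.7 0 0 0 0 0 0"
}}

```text
clock: 2.78
tool_pos: [0.5299, 0.1863, 0.226]
orientation: [-180.0, -0.1, -179.9]
force: [-0.2, 0.7, 0.2]
opening: 0.0871
```

```bash
python3 - <<'E'
from h import *
o=telemetry.get_obs();C=calibration("wrist");np.save("Cc.npy",C["camera_from_world"])
cv2.imwrite("pics/wc.png",snapshot("wrist"));print(o["tool_pos"],o["orientation"],o["clock"],o["force"])
E
```

```text
[0.52986285 0.18631761 0.22600104] [-1.79961567e+02 -5.19408078e-02 -1.79934727e+02] 2.7833 [-0.24988756  0.67683872  0.22563733]
```

View pics/wc.png

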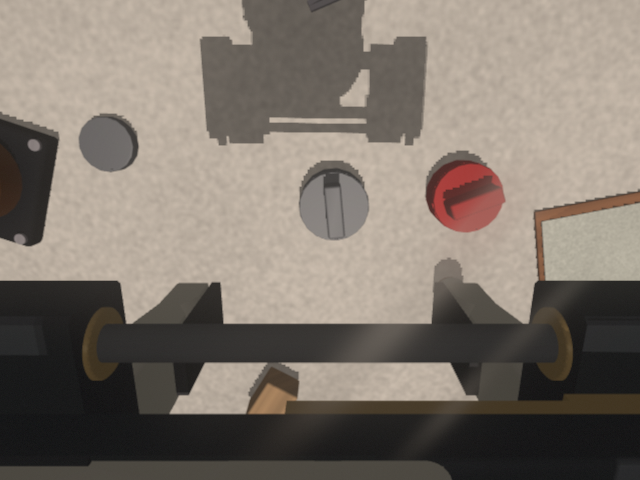

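The wrist view shows the grey cap at (334,200) with its bar nearly vertical in the image, and the red decoy at (465,195). In the jar crop, the four thread gaps with an upright stop at their anticlockwise ends are visible at the top, right, bottom and left. Next I'll measure the bar and the gaps.

```bash
python3 - <<'E'
from h import *
im=cv2.imread("pics/wc.png");c=im[155:245,290:380]
cv2.imwrite("pics/c6.png",cv2.resize(c,None,fx=6,fy=6,interpolation=cv2.INTER_CUBIC))
K=calibration("wrist")["K"];C=dict(K=K,camera_from_world=np.load("Cj.npy"))
o=np.array([.5045,-.119])
for n,p in dict(topstop=(315,45),topend=(400,85),rstop=(503,283),rend=(465,357),bstop=(252,470),bend=(150,437),lstop=(70,228),lend=(75,165)).items():
    q=ray("wrist",285+p[0]/7-.4,180+p[1]/7-.4,.075,C)[:2]-o
    print(n,np.degrees(np.arctan2(q[1],q[0])).round(1),np.hypot(*q).round(4))
E
```

```text
topstop 171.0 0.0231
topend 145.6 0.0225
rstop 82.6 0.0245
rend 60.4 0.0233
bstop -7.2 0.0248
bend -34.6 0.0253
lstop -96.8 0.023
lend -113.6 0.0242
```

View pics/c6.png

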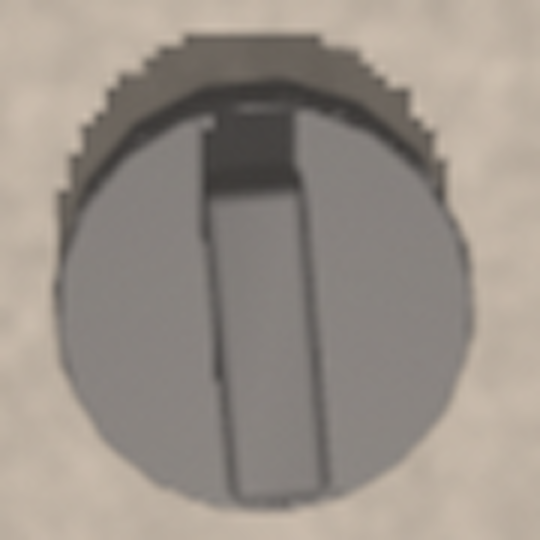

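```bash
python3 - <<'E'
from h import *
K=calibration("wrist")["K"];C=dict(K=K,camera_from_world=np.load("Cc.npy"))
P=np.array([ray("wrist",290+p[0]/6-.4,155+p[1]/6-.4,.0519,C)[:2] for p in [(210,192),(300,188),(328,487),(236,500)]])
print(P.round(4),P.mean(0)); a=(P[2]+P[3]-P[0]-P[1])/2;print(np.degrees(np.arctan2(a[1],a[0])),np.hypot(*a))
# cap top disc
q=[ray("wrist",290+p[0]/6-.4,155+p[1]/6-.4,.0279,C)[:2] for p in [(60,300),(470,300),(265,508)]]
print(q)
E
```

```text
[[0.508  0.1849]
 [0.5074 0.1969]
 [0.5489 0.2012]
 [0.5508 0.1884]] [0.52876428 0.19283294]
5.333595853943841 0.04232053073079891
[array([0.52747862, 0.16292963]), array([0.52737448, 0.22240823]), array([0.55882394, 0.19285787])]
```

>>> {"name": "step_arm", "arguments": {
  "plan": "6 0.11 0.65 2 0 0 -5;6 0 0 3.5 0 0 0;6 0 0 3.5 0 0 0;6 0 0 3.5 0 0 0;6 0 0 3 0 0 0;6 0 0 2.4 0 0 0;6 0 0 1.4 0 0 0;6 0 0 0 0 0 0;6 0 0 0 0 0 0"
}}

```text
clock: 3.58
tool_pos: [0.5286, 0.1909, 0.0334]
orientation: [-179.9, -0.1, -175.1]
force: [0.5, -0.1, -0.2]
opening: 0.0599
```

```bash
python3 - <<'E'
from h import *
o=telemetry.get_obs();print(o["tool_pos"],o["orientation"],o["clock"],o["force"])
a=snapshot("side")[250:370,190:350];b=snapshot("scene")[160:280,310:470]
cv2.imwrite("pics/g1.png",np.hstack([cv2.resize(x,(400,300),interpolation=cv2.INTER_CUBIC) for x in(a,b)]))
E
```

```text
[0.52855642 0.19091075 0.03344077] [-1.79935893e+02 -7.25376869e-02 -1.75062779e+02] 3.5833 [ 0.53694304 -0.13690305 -0.24979801]
```

View pics/g1.png

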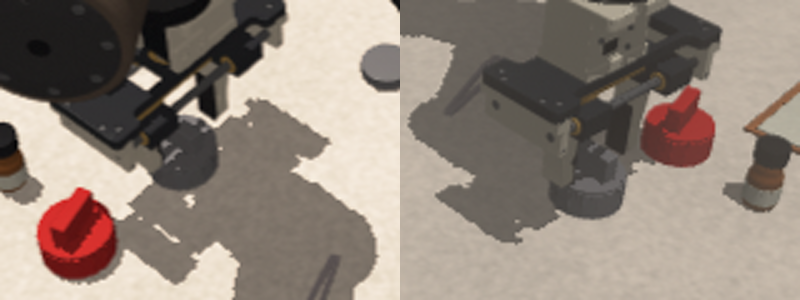

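The fingers straddle the grey cap's bar with the red decoy clear of them. I'll close now.

>>> {"name": "step_arm", "arguments": {
  "plan": "6 0 0.15 0.2 0 0 0;3 0 0 0 0 0 0;1 0 0 0 0 0 0;1 0 0 0 0 0 0;1 0 0 0 0 0 0;1 0 0 0 0 0 0;1 0 0 0 0 0 0;1 0 0 0 0 0 0"
}}

```text
clock: 4.35
tool_pos: [0.5285, 0.1943, 0.0316]
orientation: [-180.0, -0.0, -175.0]
force: [0.5, -0.5, -0.0]
opening: 0.0185
```

```bash
python3 - <<'E'
from h import *
o=telemetry.get_obs();print(o)
E
```

```text
{'clock': 4.35, 'joint_pos': array([ 4.00991797e+01,  2.17579719e+01, -2.68752273e+01, -4.08804843e-04,
       -4.13696755e+01, -1.25058912e+02]), 'qvel': array([ 0.01289841, -0.04045196,  0.00265484,  0.08399044, -0.04004288,
       -0.01852386]), 'tau': array([ 6.21963234e-03, -5.11125112e+01,  2.05228704e+01,  4.85536739e+00,
       -8.74932460e-02,  1.29157515e-04]), 'tool_pos': array([0.52846925, 0.19426014, 0.03156982]), 'orientation': array([-1.79998570e+02, -2.50831879e-03, -1.74960039e+02]), 'force': array([ 0.47442863, -0.45224895, -0.04988128]), 'moment': array([ 0.03001696,  0.01561463, -0.01196477]), 'opening': 0.018526529084468057}
```

>>> {"name": "step_arm", "arguments": {
  "plan": "1 0 0 0 0 0 0;1 0 0 0 0 0 0;1 0 0 0 0 0 0;1 0 0 -0.5 0 0 0;1 0 0 -1.5 0 0 0;1 0 0 -2.5 0 0 0"
}}

```text
clock: 4.85
tool_pos: [0.5269, 0.1932, 0.0749]
orientation: [-179.9, -0.3, -175.0]
force: [0.2, 0.2, 0.1]
opening: 0.0137
```

```bash
python3 - <<'E'
from h import *
o=telemetry.get_obs();print(o["tool_pos"],o["opening"],o["force"],o["moment"])
E
```

```text
[0.52690065 0.19315294 0.07493441] 0.013657376575805584 [0.2002659  0.24551764 0.11760767] [-0.01109908 -0.04338171  0.01114099]
```

>>> {"name": "step_arm", "arguments": {
  "plan": "1 0 0 -1.2 0 0 -6.7;1 0 0 -1.2 0 0 -6.7;1 0 0 -1.2 0 0 -6.7;1 0 0 -1.2 0 0 -6.7;1 0 0 -1.2 0 0 -6.7;1 0 0 -1.2 0 0 -6.7;1 0 0 -1.0 0 0 -6.8;1 0 0 0 0 0 0"
}}

```text
clock: 5.52
tool_pos: [0.5295, 0.1948, 0.161]
orientation: [-179.9, 0.2, -127.6]
force: [-0.0, -0.0, -0.0]
opening: 0.0136
```

>>> {"name": "step_arm", "arguments": {
  "plan": "1 2.6 -1.74 0 0 0 0;1 2.6 -1.74 0 0 0 0;1 2.6 -1.74 0 0 0 0;1 2.6 -1.74 0 0 0 0;1 2.6 -1.74 0 0 0 0;1 2.6 -1.74 0 0 0 0;1 2.6 -1.74 0 0 0 0;1 2.6 -1.74 0 0 0 0;1 2.6 -1.74 0 0 0 0;1 2.0 -1.34 0 0 0 0;1 0 0 0 0 0 0;1 0 0 0 0 0 0"
}}

```text
clock: 6.52
tool_pos: [0.5056, -0.1117, 0.158]
orientation: [180.0, -0.0, -128.3]
force: [0.1, 0.1, -0.9]
opening: 0.0137
```

```bash
cat > st.py <<'E'
from h import *
import sys
o=telemetry.get_obs();print(o["clock"],o["tool_pos"].round(4),o["orientation"].round(1),"F",o["force"].round(1),"M",o["moment"].round(3),round(o["opening"],4),"q6",o["joint_pos"][5].round(1))
psi=np.radians(o["orientation"][2]);d=np.array([.5045,-.1188])-o["tool_pos"][:2]
print("tool shift cm to jar",100*(d@[np.cos(psi),np.sin(psi)]),100*(d@[np.sin(psi),-np.cos(psi)]))
E
python3 st.py; python3 - <<'E'
from h import *
a=snapshot("side")[150:285,280:460];b=snapshot("scene")[180:315,160:340]
cv2.imwrite("pics/p1.png",np.hstack([cv2.resize(x,(400,300),interpolation=cv2.INTER_CUBIC) for x in(a,b)]))
E
```

```text
6.5167 [ 0.5056 -0.1117  0.158 ] [ 180.    -0.  -128.3] F [ 0.1  0.1 -0.9] M [0.062 0.005 0.047] 0.0137 q6 -47.6
tool shift cm to jar 0.6244527117518699 -0.34858208236081256
```

View pics/p1.png

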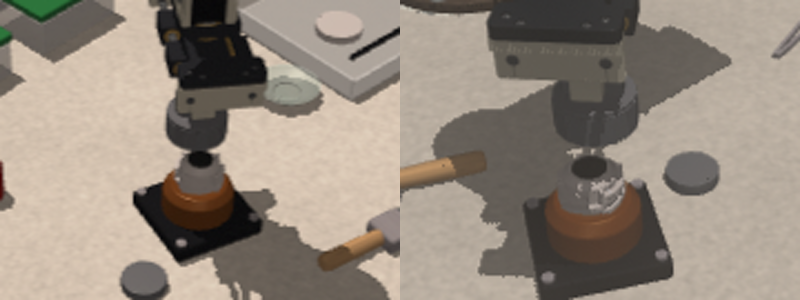

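The views show the cap held level, just above and slightly off the neck, with the bystanders clear. I'll shift and lower.

>>> {"name": "step_arm", "arguments": {
  "plan": "1 0.62 -0.35 0 0 0 0;1 0 0 1.5 0 0 0;1 0 0 1.5 0 0 0;1 0 0 0.9 0 0 0;1 0 0 0 0 0 0;1 0 0 0 0 0 0;1 0 0 0 0 0 0"
}}

```text
clock: 7.2
tool_pos: [0.5058, -0.1175, 0.1202]
orientation: [-180.0, 0.0, -127.9]
force: [1.1, 0.2, -0.6]
opening: 0.0139
```

```bash
python3 st.py
```

```text
7.2 [ 0.5058 -0.1175  0.1202] [-180.     0.  -127.9] F [ 1.1  0.2 -0.6] M [ 0.048 -0.001 -0.   ] 0.0139 q6 -46.6
tool shift cm to jar 0.1833583451968354 0.017769091452303466
```

>>> {"name": "step_arm", "arguments": {
  "plan": "1 0.1 0 0.3 0 0 0;1 0 0 0.3 0 0 0;1 0 0 0.3 0 0 0;1 0 0 0 0 0 0;1 0 0 0 0 0 0"
}}

```text
clock: 7.62
tool_pos: [0.5045, -0.1185, 0.1104]
orientation: [180.0, -0.0, -128.0]
force: [-0.3, 0.5, -1.2]
opening: 0.0138
```

```bash
python3 st.py
```

```text
7.6167 [ 0.5045 -0.1185  0.1104] [ 180.   -0. -128.] F [-0.3  0.5 -1.2] M [0.054 0.005 0.021] 0.0138 q6 -46.5
tool shift cm to jar 0.021210382530495286 -0.022335863737153336
```

No side contact so far. I'll lower gently onto the thread top, where the tool tip should be at about 0.1056.

>>> {"name": "step_arm", "arguments": {
  "plan": "1 0 0 0.2 0 0 0;1 0 0 0.15 0 0 0;1 0 0 0 0 0 0;1 0 0 0 0 0 0"
}}

```text
clock: 7.95
tool_pos: [0.5045, -0.1185, 0.1069]
orientation: [180.0, -0.0, -128.0]
force: [-0.2, -0.1, -0.8]
opening: 0.014
```

```bash
python3 st.py
```

```text
7.95 [ 0.5045 -0.1185  0.1069] [ 180.   -0. -128.] F [-0.2 -0.1 -0.8] M [-0.015  0.092 -0.001] 0.014 q6 -46.5
tool shift cm to jar 0.027979332079047264 -0.018606484558493848
```

>>> {"name": "step_arm", "arguments": {
  "plan": "1 0 0 0.1 0 0 0;1 0 0 0 0 0 0"
}}

```text
clock: 8.12
tool_pos: [0.5046, -0.1185, 0.106]
orientation: [180.0, -0.0, -128.0]
force: [-0.9, -1.2, 0.1]
opening: 0.0139
```

```bash
python3 st.py
```

```text
8.1167 [ 0.5046 -0.1185  0.106 ] [ 180.   -0. -128.] F [-0.9 -1.2  0.1] M [-0.235  0.129  0.004] 0.0139 q6 -46.5
tool shift cm to jar 0.02898745286346527 -0.01153596914516562
```

>>> {"name": "step_arm", "arguments": {
  "plan": "1 0 0 0.05 0 0 0;1 0 0 0 0 0 0"
}}

```text
clock: 8.28
tool_pos: [0.5046, -0.1185, 0.1055]
orientation: [-180.0, -0.0, -128.0]
force: [-0.5, -0.4, -1.3]
opening: 0.0139
```

```bash
python3 st.py
```

```text
8.2833 [ 0.5046 -0.1185  0.1055] [-180.   -0. -128.] F [-0.5 -0.4 -1.3] M [-0.313  0.149  0.019] 0.0139 q6 -46.5
tool shift cm to jar 0.027667681624056566 -0.00925902996974967
```

>>> {"name": "step_arm", "arguments": {
  "plan": "1 0 0 0.05 0 0 0;1 0 0 0 0 0 0"
}}

```text
clock: 8.45
tool_pos: [0.5047, -0.1185, 0.1053]
orientation: [-180.0, -0.0, -128.0]
force: [-0.6, -0.9, 2.5]
opening: 0.0136
```

```bash
python3 st.py
```

```text
8.45 [ 0.5047 -0.1185  0.1053] [-180.   -0. -128.] F [-0.6 -0.9  2.5] M [-0.243  0.539 -0.006] 0.0136 q6 -46.5
tool shift cm to jar 0.0327663871605101 -0.0035151025604677148
```

>>> {"name": "step_arm", "arguments": {
  "plan": "1 0 0 0.03 0 0 -3;1 0 0 0 0 0 -3;1 0 0 0 0 0 0"
}}

```text
clock: 8.7
tool_pos: [0.5047, -0.1186, 0.105]
orientation: [-180.0, -0.0, -121.8]
force: [-0.8, -1.9, 1.9]
opening: 0.0138
```

```bash
python3 st.py
```

```text
8.7 [ 0.5047 -0.1186  0.105 ] [-180.    -0.  -121.8] F [-0.8 -1.9  1.9] M [-0.7    0.479  0.056] 0.0138 q6 -40.3
tool shift cm to jar 0.026469991659190617 0.007760603129337617
```

>>> {"name": "step_arm", "arguments": {
  "plan": "1 0 0 0 0 0 -3;1 0 0 0 0 0 -2;1 0 0 0 0 0 0"
}}

```text
clock: 8.95
tool_pos: [0.5044, -0.1186, 0.1046]
orientation: [180.0, -0.0, -117.0]
force: [-0.3, -2.3, -0.8]
opening: 0.014
```

```bash
python3 st.py
```

```text
8.95 [ 0.5044 -0.1186  0.1046] [ 180.   -0. -117.] F [-0.3 -2.3 -0.8] M [-0.661  0.238 -0.051] 0.014 q6 -35.5
tool shift cm to jar 0.015881536530686555 -0.02239886800430302
```

>>> {"name": "step_arm", "arguments": {
  "plan": "1 0.04 -0.02 0.05 0 0 -2;1 0 0 0 0 0 -2;1 0 0 0 0 0 0"
}}

```text
clock: 9.2
tool_pos: [0.5047, -0.1188, 0.1041]
orientation: [-180.0, 0.0, -113.0]
force: [-0.2, -0.5, -1.4]
opening: 0.0139
```

```bash
python3 st.py
```

```text
9.2 [ 0.5047 -0.1188  0.1041] [-180.    0. -113.] F [-0.2 -0.5 -1.4] M [-0.199  0.041  0.016] 0.0139 q6 -31.5
tool shift cm to jar 0.007923686574010262 0.014436772785301246
```

>>> {"name": "step_arm", "arguments": {
  "plan": "1 0 0 0.05 0 0 -1;1 0 0 0.0 0 0 0;1 0 0 0 0 0 0"
}}

```text
clock: 9.45
tool_pos: [0.5047, -0.1188, 0.1037]
orientation: [-180.0, 0.0, -112.0]
force: [-0.3, -1.3, -1.5]
opening: 0.0138
```

```bash
python3 st.py
```

```text
9.45 [ 0.5047 -0.1188  0.1037] [-180.    0. -112.] F [-0.3 -1.3 -1.5] M [-0.017  0.063  0.003] 0.0138 q6 -30.5
tool shift cm to jar 0.005985776547813552 0.016069461872338642
```

The cap is free and its pins are in the gap. I'll lower it in small steps; the click level is a tool tip height of about 0.0967.

>>> {"name": "step_arm", "arguments": {
  "plan": "1 0 0 0.1 0 0 0;1 0 0 0.1 0 0 0;1 0 0 0 0 0 0"
}}

```text
clock: 9.7
tool_pos: [0.5045, -0.1189, 0.1015]
orientation: [180.0, -0.0, -112.0]
force: [-0.3, 0.5, -1.2]
opening: 0.0137
```

```bash
python3 st.py
```

```text
9.7 [ 0.5045 -0.1189  0.1015] [ 180.   -0. -112.] F [-0.3  0.5 -1.2] M [ 0.021  0.084 -0.031] 0.0137 q6 -30.4
tool shift cm to jar -0.006171436717650075 0.000828422411133621
```

>>> {"name": "step_arm", "arguments": {
  "plan": "1 0 0 0.1 0 0 0;1 0 0 0.1 0 0 0;1 0 0 0 0 0 0"
}}

```text
clock: 9.95
tool_pos: [0.5045, -0.1189, 0.0995]
orientation: [180.0, -0.0, -112.0]
force: [0.0, 0.8, -0.3]
opening: 0.0137
```

```bash
python3 st.py
```

```text
9.95 [ 0.5045 -0.1189  0.0995] [ 180.   -0. -112.] F [ 0.   0.8 -0.3] M [0.019 0.113 0.022] 0.0137 q6 -30.4
tool shift cm to jar -0.008711878805830601 -0.0009270443169024059
```

>>> {"name": "step_arm", "arguments": {
  "plan": "1 0 0 0.1 0 0 0;1 0 0 0.1 0 0 0;1 0 0 0 0 0 0"
}}

```text
clock: 10.2
tool_pos: [0.5045, -0.1189, 0.0975]
orientation: [180.0, -0.0, -112.0]
force: [-0.7, 0.2, -0.8]
opening: 0.0135
```

```bash
python3 st.py
```

```text
10.2 [ 0.5045 -0.1189  0.0975] [ 180.   -0. -112.] F [-0.7  0.2 -0.8] M [ 0.038  0.051 -0.003] 0.0135 q6 -30.4
tool shift cm to jar -0.007774817478071273 0.002200809832373786
```

>>> {"name": "step_arm", "arguments": {
  "plan": "1 0 0 0.06 0 0 0;1 0 0 0 0 0 0"
}}

```text
clock: 10.37
tool_pos: [0.5046, -0.1189, 0.0971]
orientation: [180.0, -0.0, -112.0]
force: [-0.4, -0.7, -0.7]
opening: 0.0138
```

```bash
python3 st.py
```

```text
10.3667 [ 0.5046 -0.1189  0.0971] [ 180.   -0. -112.] F [-0.4 -0.7 -0.7] M [-0.054  0.072  0.058] 0.0138 q6 -30.4
tool shift cm to jar -0.004383208595405513 0.011350983603315058
```

>>> {"name": "step_arm", "arguments": {
  "plan": "1 0 0 0.04 0 0 0;1 0 0 0 0 0 0"
}}

```text
clock: 10.53
tool_pos: [0.5046, -0.1189, 0.0967]
orientation: [-180.0, -0.0, -112.0]
force: [-0.5, 0.3, -0.5]
opening: 0.0138
```

```bash
python3 st.py
```

```text
10.5333 [ 0.5046 -0.1189  0.0967] [-180.   -0. -112.] F [-0.5  0.3 -0.5] M [-0.072  0.051  0.   ] 0.0138 q6 -30.4
tool shift cm to jar -0.004433838673967615 0.014536878574488175
```

>>> {"name": "step_arm", "arguments": {
  "plan": "1 0 0 0.03 0 0 0;1 0 0 0 0 0 0"
}}

```text
clock: 10.7
tool_pos: [0.5047, -0.1189, 0.0966]
orientation: [-180.0, 0.0, -112.0]
force: [-0.6, 0.2, 0.2]
opening: 0.0138
```

```bash
python3 st.py
```

```text
10.7 [ 0.5047 -0.1189  0.0966] [-180.    0. -112.] F [-0.6  0.2  0.2] M [-0.05   0.19   0.043] 0.0138 q6 -30.4
tool shift cm to jar -0.005640780014304175 0.02177866115034584
```

The cap has clicked: contact at a tip height of 0.0966 puts its lower edge about 20 mm below the rim. Now I'll turn it forwards, following the thread down.

>>> {"name": "step_arm", "arguments": {
  "plan": "1 0 0 0.03 0 0 4;1 0 0 0.03 0 0 4;1 0 0 0 0 0 0"
}}

```text
clock: 10.95
tool_pos: [0.5051, -0.1191, 0.0964]
orientation: [-179.9, 0.0, -120.1]
force: [-1.7, -1.8, 3.5]
opening: 0.0138
```

```bash
python3 st.py
```

```text
10.95 [ 0.5051 -0.1191  0.0964] [-179.9    0.  -120.1] F [-1.7 -1.8  3.5] M [-0.548  0.243 -0.099] 0.0138 q6 -38.6
tool shift cm to jar 0.0025460379063058664 0.07018439663798857
```

>>> {"name": "step_arm", "arguments": {
  "plan": "1 0 0 0.03 0 0 4;1 0 0 0.03 0 0 4;1 0 0 0 0 0 0"
}}

```text
clock: 11.2
tool_pos: [0.5049, -0.1192, 0.0958]
orientation: [-180.0, 0.0, -128.0]
force: [-1.2, -1.7, 5.5]
opening: 0.0139
```

```bash
python3 st.py
```

```text
11.2 [ 0.5049 -0.1192  0.0958] [-180.    0. -128.] F [-1.2 -1.7  5.5] M [-0.877  0.68  -0.139] 0.0139 q6 -46.5
tool shift cm to jar -0.004253994319753349 0.05366721060927952
```

>>> {"name": "step_arm", "arguments": {
  "plan": "1 0.03 0 0.03 0 0 4;1 0 0 0.03 0 0 4;1 0 0 0 0 0 0"
}}

```text
clock: 11.45
tool_pos: [0.5048, -0.1191, 0.095]
orientation: [-180.0, 0.0, -135.9]
force: [-0.1, -0.6, 4.7]
opening: 0.0136
```

```bash
python3 st.py
```

```text
11.45 [ 0.5048 -0.1191  0.095 ] [-180.     0.  -135.9] F [-0.1 -0.6  4.7] M [-0.422  0.063 -0.095] 0.0136 q6 -54.4
tool shift cm to jar 0.001869813404140667 0.04745013440009098
```

>>> {"name": "step_arm", "arguments": {
  "plan": "1 0 0 0.03 0 0 4;1 0 0 0.03 0 0 4;1 0 0 0 0 0 0"
}}

```text
clock: 11.7
tool_pos: [0.5047, -0.1192, 0.0943]
orientation: [-180.0, 0.0, -143.9]
force: [-0.0, -0.8, 4.0]
opening: 0.0139
```

```bash
python3 st.py
```

```text
11.7 [ 0.5047 -0.1192  0.0943] [-180.     0.  -143.9] F [-0.  -0.8  4. ] M [-0.626  0.162 -0.126] 0.0139 q6 -62.3
tool shift cm to jar -0.009328634113925387 0.039337480228828554
```

>>> {"name": "step_arm", "arguments": {
  "plan": "1 0 0 0.035 0 0 4;1 0 0 0.035 0 0 4;1 0 0 0 0 0 0"
}}

```text
clock: 11.95
tool_pos: [0.5047, -0.1191, 0.0936]
orientation: [-180.0, 0.0, -151.8]
force: [1.0, -0.3, 5.2]
opening: 0.0136
```

```bash
python3 st.py
```

```text
11.95 [ 0.5047 -0.1191  0.0936] [-180.     0.  -151.8] F [ 1.  -0.3  5.2] M [-0.467  0.012 -0.02 ] 0.0136 q6 -70.3
tool shift cm to jar 0.004635401518216382 0.04110566172121418
```

>>> {"name": "step_arm", "arguments": {
  "plan": "1 0 0 0.035 0 0 4;1 0 0 0.035 0 0 4;1 0 0 0 0 0 0"
}}

```text
clock: 12.2
tool_pos: [0.5045, -0.1191, 0.0928]
orientation: [-180.0, 0.0, -159.8]
force: [-0.4, -0.6, 6.1]
opening: 0.0136
```

```bash
python3 st.py
```

```text
12.2 [ 0.5045 -0.1191  0.0928] [-180.     0.  -159.8] F [-0.4 -0.6  6.1] M [-0.391  0.165 -0.04 ] 0.0136 q6 -78.2
tool shift cm to jar -0.008926564644285984 0.030464285404480648
```

>>> {"name": "step_arm", "arguments": {
  "plan": "1 0 0 0.02 0 0 4;1 0 0 0 0 0 0"
}}

```text
clock: 12.37
tool_pos: [0.5045, -0.1191, 0.0926]
orientation: [-180.0, 0.0, -163.8]
force: [-0.1, -0.4, 6.0]
opening: 0.0138
```

```bash
python3 st.py
```

```text
12.3667 [ 0.5045 -0.1191  0.0926] [-180.     0.  -163.8] F [-0.1 -0.4  6. ] M [-0.117  0.06  -0.073] 0.0138 q6 -82.2
tool shift cm to jar -0.005809935054930139 0.02764319298884072
```

>>> {"name": "step_arm", "arguments": {
  "plan": "1 0 0 0 0 0 4;1 0 0 0 0 0 0"
}}

```text
clock: 12.53
tool_pos: [0.5045, -0.1191, 0.0926]
orientation: [180.0, 0.0, -167.8]
force: [-1.0, -0.5, 5.1]
opening: 0.0139
```

```bash
python3 st.py
```

```text
12.5333 [ 0.5045 -0.1191  0.0926] [ 180.     0.  -167.8] F [-1.  -0.5  5.1] M [-0.028  0.054 -0.013] 0.0139 q6 -86.2
tool shift cm to jar -0.005348590922027997 0.028567132709555288
```

>>> {"name": "step_arm", "arguments": {
  "plan": "1 0 0 0 0 0 4;1 0 0 0 0 0 0"
}}

```text
clock: 12.7
tool_pos: [0.5045, -0.119, 0.0926]
orientation: [180.0, 0.0, -171.8]
force: [-0.4, 0.2, 4.9]
opening: 0.0134
```

```bash
python3 st.py
```

```text
12.7 [ 0.5045 -0.119   0.0926] [ 180.     0.  -171.8] F [-0.4  0.2  4.9] M [ 0.057  0.003 -0.005] 0.0134 q6 -90.2
tool shift cm to jar -0.001242255673260595 0.025028387825061525
```

The cap is on the rim: the tip stays at 0.0926 over the last 8° of turning, and the side moments are near zero. I'll ease the push off, release and lift away.

>>> {"name": "step_arm", "arguments": {
  "plan": "1 0 0 -0.04 0 0 0;2.5 0 0 0 0 0 0;5 0 0 0 0 0 0;6 0 0 0 0 0 0;6 0 0 0 0 0 0;6 0 0 -1 0 0 0;6 0 0 -2.5 0 0 0;6 0 0 -3.5 0 0 0;6 0 0 -3.5 0 0 0;6 0 0 -3 0 0 0;6 0 0 0 0 0 0;6 0 0 0 0 0 0"
}}

```text
clock: 13.7
tool_pos: [0.5054, -0.1191, 0.2307]
orientation: [-180.0, 0.3, -171.9]
force: [-0.7, -0.4, -0.3]
opening: 0.06
```

```bash
python3 st.py; python3 - <<'E'
from h import *
a=snapshot("side")[150:285,280:460];b=snapshot("scene")[190:325,160:340]
C=calibration("wrist");np.save("Cf.npy",C["camera_from_world"]);w=snapshot("wrist");cv2.imwrite("pics/wf.png",w)
cv2.imwrite("pics/f1.png",np.hstack([cv2.resize(x,(400,300),interpolation=cv2.INTER_CUBIC) for x in(a,b)]))
E
```

```text
13.7 [ 0.5054 -0.1191  0.2307] [-180.     0.3 -171.9] F [-0.7 -0.4 -0.3] M [ 0.012 -0.015  0.026] 0.06 q6 -90.4
tool shift cm to jar 0.0860498563980613 0.03835428795444029
```

View pics/f1.png

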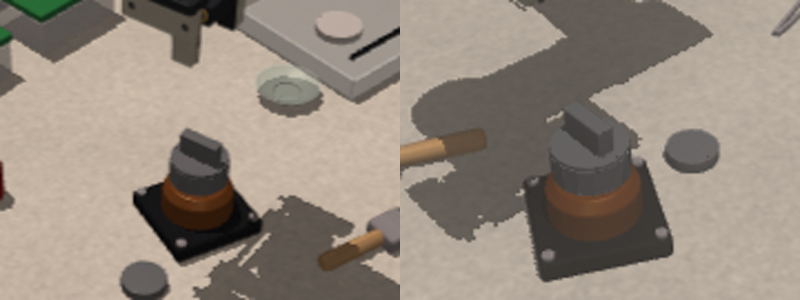

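View pics/wf.png

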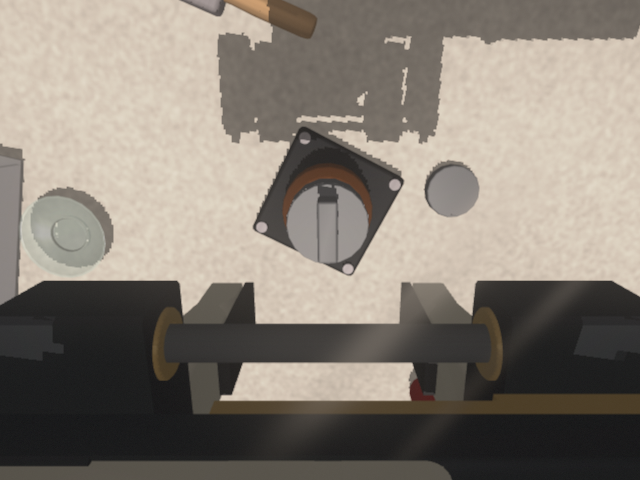

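The cap sits level on the jar with no gap: side (370,222), scene (248,258), wrist (327,222). The fingers are well clear and nothing else looks disturbed. I'll hand it in.

```bash
python3 -c "
from h import *
print(workorder.close_job())"
```

```text
the job is handed in; nothing more can be done
None
```

The jar is closed and handed in at about 14 s of the 61 s allowed. I gripped the grey cap by its bar and lowered it onto the neck, starting just clockwise of the thread gaps seen by the wrist camera. I then backed it about 16° until it dropped in, and turned it forwards about 60° until it was home.

**Heights:** measured tip heights matched the expected ones. Thread top was 105.4 mm (expected 105.6), the click 96.6 mm (96.7) and home 92.6 mm (92.7). The height did not change over the last 8° of turning.

**Forces:** the readings taken between moves stayed low. The push reached about 6 N and the turning moment about 0.14 Nm. Side moments reached about 0.9 Nm on the way, from slight off-centring that I corrected, and were near zero once the cap was on the rim.

**Final pictures:** the cap is level on the jar, the gripper is open about 14 cm above where it let go, and nothing in view looks disturbed. I did not measure the cap's final position or the bystanders from the pictures. No check failed. The first camera estimates of the bar's angle disagreed slightly, about 2.6° against 5.3°; I used about 5°, from the closer wrist view.

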